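# Load a sample tube into the spring clips of a tube rotator

### The job

Pick up the blue-capped sample tube from the bench and snap it sideways into the free pair of spring clips on the tube rotator, cap towards the front like the tube already loaded and well short of the end stop, and press it fully home in both clips. Then slide it back in the clips until its round bottom has pushed the sprung buffer of the end stop about half-way in, not solid, so that it cannot creep or knock when the carriage turns end over end. Go by feel without forcing the tube, do not turn the carriage against its drive, and leave the orange-capped tube, the flask and the vial where they stand.

Things in the scene. Friction and masses are not known exactly. Their poses are not given: they have to be found in the camera images.
- rotator: Tube rotator, fixed: white base plate 150 x 335 mm, 15 mm high; white drive housing at its -y end (140 x 90 mm, top 160 mm above the bench, speed knob on its front); aluminium bearing post at its +y end (44 mm wide, top 144 mm up). Origin on the bench, under the middle of the carriage; x points to the back, away from the knob, y from drive housing to post, z up.
- carriage (a joint): Angle of the rotator's carriage about its shaft (along the rotator's y, 130 mm above the bench), rad: 0 = clips face straight up; positive = the lanes' back ends are lowered and the clips lean to the back. It has stopped between -0.3 and 0.3. A slip drive holds it against up to 1.5 N m; beyond that it turns and stays turned.
- free_lane (a point): Middle of the free lane, midway between its two clips, on the axis of a fully home tube (the lane next to the bearing post; a tube already lies in the other, 85 mm to its -y side). It is 22 mm from the shaft axis and turns with the carriage: x runs along the lane to the back (the cap of a loaded tube is on the -x side), y towards the post, z out of the mouths of the clips.
- clip_front (a point): Front C-shaped steel spring clip of the free lane, 28 mm from the lane's middle, 10 mm wide in x; 46 mm are free between the two clips. Point on the axis of a fully home tube, axes as the lane's. Two sprung jaws over a flat seat 14 mm below this point: the lips leave 24 mm at 8 mm above it, the flared lead-ins are 34 mm wide and end 16 mm above it.
- clip_back (a point): Back spring clip of the free lane, like the front one. A tube goes in along -z; each clip needs about 5 to 10 N, most when the tube is 10 to 14 mm short of home, then snaps shut and pulls it down on the seat, where the resistance becomes hard. Pushed endwise, a tube slides in the clips against about 7 to 15 N; an end may rise a little and want pressing again.
- bumper (a joint): How far the sprung black rubber buffer of the free lane's end stop is pushed in, m: 0 = free, 0.008 = solid; it needs 1 to 5 N, less than the clips' grip. It is 16 mm across, faces the front, on the lane's axis behind the back clip. The stop is clamped anywhere in its slot, so it must be felt or seen: the buffer's free face is 67 to 87 mm behind the lane's middle.
- carriage_edge (a point): Front end of the carriage's end plate next to the bearing post, 42 mm in front of the shaft: shows whether the carriage was turned. The carriage is two end plates joined by two rails along y (each 10 mm wide, 8 mm high, centred 28 mm in front of and behind the shaft) with nothing between the rails.
- tube_blue_centre (a point): Middle of the blue-capped sample tube to be loaded: milky, round-bottomed, 28 mm in diameter, 150 mm long over all, about 60 g, white label round its middle, lying on the bench (this point is 14 mm up). x points along the tube from the cap to the round bottom. The cap is eight-sided, 28 mm over its flats, 22 mm long, from x = -75 (flat end) to -53 mm.
- tube_blue_cap (a point): Middle of the blue cap, on the tube's axis, 64 mm from the tube's middle. The cap is too thick for the clips: once the tube's middle is 20 mm behind the lane's middle, it meets the front clip. With the tube's middle 14 mm in front of the lane's middle, the tube clears the end stop wherever that is.
- tube_blue_tip (a point): Point on the blue tube's axis 64 mm from its middle towards the round bottom.
- tube_blue: The same blue-capped tube; origin at its middle, axes as for its centre point.
- tube_orange: Another tube of the same shape and size with an orange cap, lying on the bench; origin at its middle. Not to be moved.
- flask: Conical glass flask with a cotton plug, 60 mm wide, 134 mm high, origin at the centre of its underside. Stands behind the tubes; not to be moved.
- vial: Amber vial, 40 mm wide, 58 mm high, origin at the centre of its underside. Not to be moved.

How it is judged (in metres and radians):
At the end, for the whole second after the job is handed in: The blue-capped tube lies in both clips of the free lane, cap to the front: both its ends within 4 mm of the fully home height and 4 mm sideways, at rest, its bottom holding the end stop's buffer pushed in by 1.5 to 6.5 mm of its 8 mm, and the carriage's edge within 9 mm of where it stood (z of tube_blue_cap in the frame of free_lane between -0.004 and 0.004 m and z of tube_blue_tip in the frame of free_lane between -0.004 and 0.004 m and y of tube_blue_cap in the frame of free_lane between -0.004 and 0.004 m and y of tube_blue_tip in the frame of free_lane between -0.004 and 0.004 m and x of tube_blue_cap in the frame of free_lane below 0 m and linear speed of tube_blue below 0.02 m/s and distance of carriage_edge from where it was at the start of the episode below 0.009 m and value of joint bumper between 0.0015 and 0.0065 m); the robot touches nothing.
It fails at once if the carriage is turned against its drive (its edge moves more than 9 mm) (distance of carriage_edge from where it was at the start of the episode above 0.009 m).
It fails at once if the tube is forced into the rotator (more than 80 N) (contact force between tube_blue and rotator above 80 N).
It fails at once if the orange-capped tube is moved more than 30 mm (distance of tube_orange from where it was at the start of the episode above 0.03 m).
It fails at once if the flask or the vial is moved more than 30 mm (distance of any of flask, vial from where it was at the start of the episode above 0.03 m).
It also fails if it takes over 64 s, if anything falls off the work surface, if the arm or the gripper's body presses on something with over 40 N, if the wrist force passes 120 N, or if a joint passes its speed limit or range.

### The arm

A 6-joint arm with a two-finger parallel gripper is mounted at the origin on a cart in front of the work surface, level with it; the furniture and walls round the work are solid. World frame = base frame: x ahead of the robot, y to its left, z up, the work surface at z = 0. Lengths are in m, angles in degrees, forces in N, time in s.
With the tool pointing down it reaches from about 0.4 to 0.825 m from the base axis. Payload 7 kg.
Tool frame: the origin (TCP) lies midway between the tips of the shut fingers; the grasp point (between the pads) lies 19 mm behind it (robot.tcp_to_grasp is the distance from the TCP to the grasp point, in m); z points along the fingers, y is the line along which they close (so a half turn about z gives the same grasp; the last joint's range is limited). The gripper opens to 88 mm and grips with 3 to 60 N. Pads are 19 mm wide; open, the fingers measure 130 mm over their backs; the gripper's body (78 mm by 193 mm) begins 47 mm behind the grasp point.
Start: joints at [-53.91, 20.546, 0.682, 0, -70.136, -16.507], TCP at [0.226, -0.636, 0.227] pointing down, gripper open.
Joint ranges: [-176.03, 176.03], [-82.01, 121.73], [-58.28, 71.71], [-173.87, 95.51], [-174.79, -0.11], [-173.66, 173.66]. Speed limits (degrees/s): [136.94, 136.94, 172.46, 180, 180, 180].

### API

Orientations are given as a 3x3 rotation matrix whose columns are the frame's x, y, z axes.
In Python, from cell import robot gives the robot as it stands. The module is installed in compiled form; this text tells all that it offers.
- The arm moves only by the shell command python3 -m creep 'ROWS' [FORCE]. ROWS is JSON, a list of rows, each an object of numbers: "tx", "ty", "tz": the shift along the tool's x, y, z each as a share of 0.3 m, from -1 to 1; "twist": the turn about the tool's z as a share of pi/4 rad, from -1 to 1; "fingers": the closure, from 0 (fully open) to 1 (shut). In form: [{"tx": .., "ty": .., "tz": .., "twist": .., "fingers": ..}, ...]. A call has 1 to 5 rows; each row is the pose to reach, as a shift and turn from the pose commanded when the call began, along the tool's axes at that moment; what a row does not reach only later rows make up. A row lasts 1/10 s, in which the tool goes at most 50 mm and 8.59 degrees, less where a joint would pass 70% of its speed; a pose out of reach is approached as far as the arm can. A call with a number of a shift or a turn outside -1 to 1 is refused whole. A call with a gripper value outside its range is refused whole. The fingers move at their own pace and stop on an object; FORCE is the grip in N (left out, the last holds). Time passes only in rows, so rows that repeat a pose let the fingers close. It gives the time, the measured TCP pose, the force, the opening and the grip force at its end, in the units of the state.
- robot.get_state(): the state, without advancing time (a new reading comes with each control period).
- robot.capture(name): name is "side" or "top"; returns a dict with "frame" (420x560x3 uint8, blue, green, red), "K" (3x3 intrinsics, pixels), "eye" and "rotation" of the camera in the world. Camera axes: x right, y down, z forward; pixel columns grow to the right and rows downward; lengths in m; the calibration is good to about 2 mm. A picture is of the moment at which its call begins. There is no depth.
- robot.finish_job(): hands the job in; it is judged then, once.
The state is a dict: "t": time; "qpos": joint angles; "joint_velocities": joint speeds; "joint_torque": joint torques, N m; "position": TCP position; "tcp_rot": TCP orientation; "force": force on the tool from outside, world axes, zero at the start; "ft_torque": the same for the moment, N m; "grip_width": opening from 0.0 (shut) to 1.0 (fully open); "grasp_force": force on a finger pad.
Only numpy, scipy, OpenCV 4.12 (cv2) and the standard library are available. Lean on these libraries where they do the work, as an engineer would, in place of code of your own. Each camera call takes 0.05 s, during which the arm holds its last target. There are 200 camera calls.

## Working session

There is one attempt and no reset: what is moved stays moved. The work goes in short steps, Python scripts to look and compute and a shell command to move; the robot and the scene stay as the last step left them, time stands still between calls to the robot, and variables do not carry over. Pictures are saved under pics/ and viewed, at most 10 in all, crops included, and the job is handed in when it is done.

```bash
mkdir -p pics
python3 - <<'E'
from cell import robot
import cv2,pickle
for n in("side","top"):
    c=robot.capture(n); cv2.imwrite(f"pics/{n}0.png",c["frame"]); pickle.dump(c,open(f"{n}0.pkl","wb"))
    print(n,c["K"],c["eye"],c["rotation"])
s=robot.get_state(); print(s)
E
```

```text
side [[486.37714896   0.         277.20459649]
 [  0.         486.37714896 207.11689567]
 [  0.           0.           1.        ]] [0.18644956 0.87836333 0.71481307] [[-0.92259371 -0.20266734  0.32824807]
 [-0.38576768  0.48019411 -0.78777974]
 [ 0.00203444 -0.85342813 -0.52120657]]
top [[518.72757488   0.         273.28686627]
 [  0.         518.72757488 210.07533754]
 [  0.           0.           1.        ]] [ 0.44086462 -0.01236235  1.21249195] [[-0.02283451 -0.99379891  0.10882241]
 [-0.99967682  0.02391395  0.00862439]
 [-0.01117328 -0.1085903  -0.99402379]]
{'t': 0.1, 'qpos': array([-5.39091459e+01,  2.05857400e+01,  6.39489936e-01, -1.79813471e-02,
       -7.01373877e+01, -1.65065261e+01]), 'joint_velocities': array([ 0.02277755, -0.11169716,  0.13430974,  0.07633691,  0.00590654,
        0.05474032]), 'joint_torque': array([-1.35041137e-03, -5.84162986e+01,  2.93750668e+01,  7.01556444e+00,
        1.02162128e-02, -6.55405620e-05]), 'position': array([ 0.22607633, -0.63554199,  0.22573713]), 'tcp_rot': array([[-9.42184941e-01, -3.35092751e-01, -6.21366425e-04],
       [-3.35093301e-01,  9.42183978e-01,  1.35346143e-03],
       [ 1.31906377e-04,  1.48342670e-03, -9.99998891e-01]]), 'force': array([-0.82411868,  0.89045877, -0.89936375]), 'ft_torque': array([ 0.00904314,  0.00600565, -0.02841993]), 'grasp_force': 0.0, 'grip_width': 1.001072691467675}
```

View pics/side0.png

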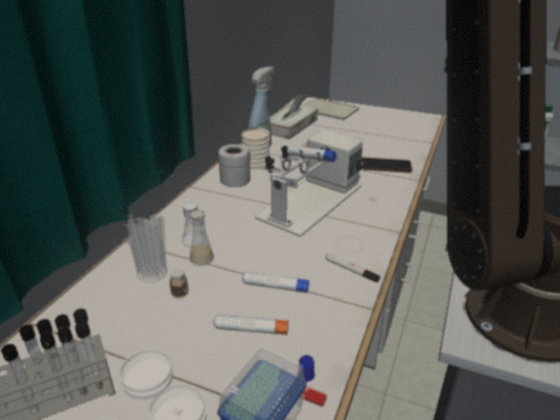

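View pics/top0.png

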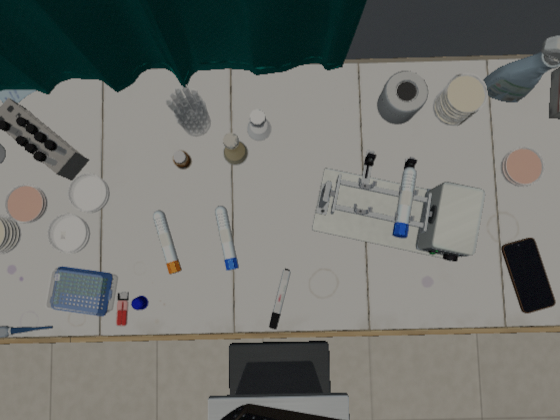

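The side view shows the blue-capped tube at about (276,283) and the rotator at about (310,180). In the top view the blue tube runs from its cap at (232,264) to its bottom at (221,208), with the orange tube to its left. The free lane is near (366,195). I'll enlarge these areas.

Run:
```python
import cv2,numpy as np
t=cv2.imread("pics/top0.png");s=cv2.imread("pics/side0.png")
f=lambda i,x,y,w,h,k:cv2.resize(i[y:y+h,x:x+w],None,fx=k,fy=k,interpolation=cv2.INTER_CUBIC)
a=f(t,305,145,130,120,4.0) #520x480
b=f(s,250,125,120,110,4.0)
cv2.imwrite("pics/c1.png",cv2.convertScaleAbs(f(t,310,145,130,95,6),alpha=1.5))
cv2.imwrite("pics/c2.png",cv2.convertScaleAbs(f(s,250,130,120,100,6),alpha=1.5))
cv2.imwrite("pics/c3.png",cv2.convertScaleAbs(f(t,200,195,60,80,7),alpha=1.3))
```

```text
(no output)
```

View pics/c1.png

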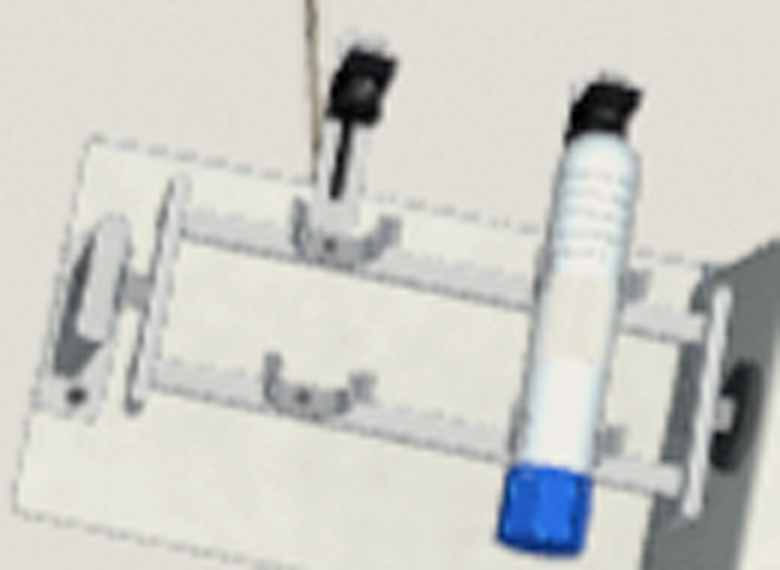

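View pics/c2.png

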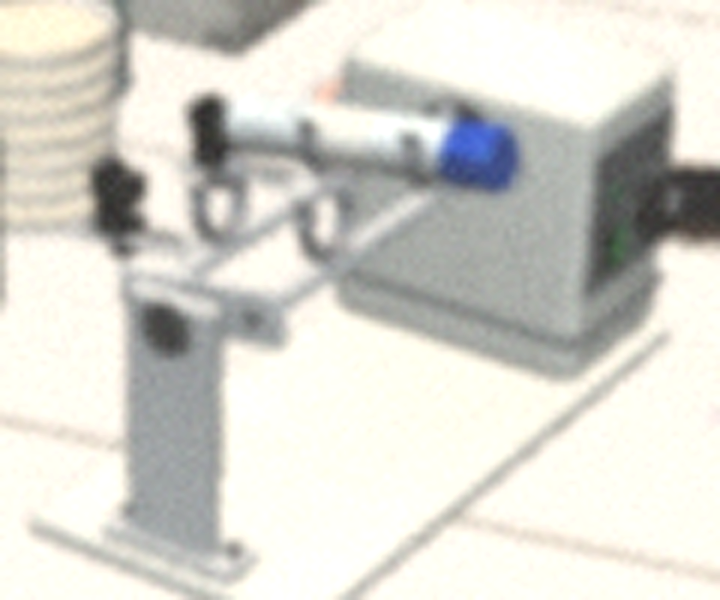

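View pics/c3.png

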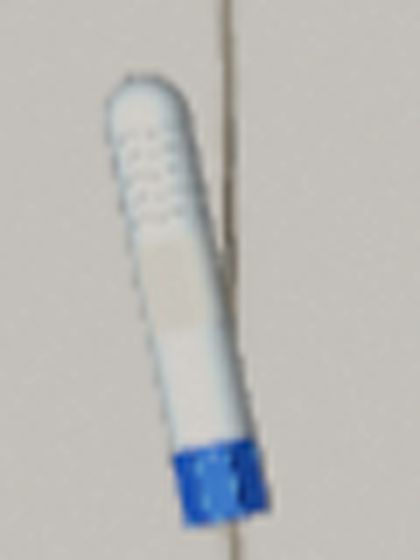

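The first crop shows the free lane's clips: front screw at (303,397) and back screw at (330,245). It also shows the free end stop at (360,85) and the loaded tube. The second crop shows the bearing circle at (165,328), the free clips' rings at (325,220) and (218,205), and the loaded cap at (480,157). The third shows the blue tube from its tip at (147,75) to its cap end at (227,520). Next I'll fit the poses.

```bash
cat > h.py <<'E'
import numpy as np,pickle
from scipy.optimize import least_squares
from scipy.spatial.transform import Rotation as R
cams={n:pickle.load(open(n+"0.pkl","rb")) for n in("top","side")}
def proj(n,P):
    c=cams[n];q=c["rotation"].T@(np.asarray(P)-c["eye"]);q=c["K"]@q;return q[:2]/q[2]
def ray(n,px,z):
    c=cams[n];d=c["rotation"]@np.linalg.inv(c["K"])@[*px,1];return c["eye"]+d*(z-c["eye"][2])/d[2]
def lane(p,P): # p=Ox,Oy,yaw,theta ; P lane coords m
    Rz=R.from_euler("z",p[2]).as_matrix();return np.array([p[0],p[1],.13])+Rz@R.from_euler("y",p[3]).as_matrix()@(np.array(P)+[0,0,.022])
def rot(p,P): return np.array([p[0],p[1],0])+R.from_euler("z",p[2]).as_matrix()@np.array(P)
E
cat > fit.py <<'E'
from h import *
T=lambda u,v:np.array([310+(u+.5)/6-.5,145+(v+.5)/6-.5]); S=lambda u,v:np.array([250+(u+.5)/6-.5,130+(v+.5)/6-.5])
def obs(p):
    xt,yp,yb,ye=p[4:8];L=lambda x,y,z:lane(p,[x,y,z])
    return [("scrF","top",T(303,397),L(-.028,0,-.013)),("scrB","top",T(330,245),L(.028,0,-.013)),
    ("FL","top",T(273,365),L(-.028,.016,.015)),("FR","top",T(363,385),L(-.028,-.016,.015)),
    ("BL","top",T(302,215),L(.028,.016,.015)),("BR","top",T(388,235),L(.028,-.016,.015)),
    ("capb","top",T(555,468),L(xt-.053,-.085,.012)),("tip","top",T(600,132),L(xt+.075,-.085,0)),
    ("Scap","side",S(480,157),L(xt-.064,-.085,0)),
    ("SmidC","side",S(440,151),L(xt-.053,-.085,.0)),
    ("bear","side",S(165,328),rot(p,[0,yp,.13])),
    ("SF","side",S(325,222),L(-.028,0,0)),("SB","side",S(218,207),L(.028,0,0)),
    ("pl1","top",T(92,138),rot(p,[.075,yb,.015])),("pl2","top",T(15,512),rot(p,[-.075,yb,.015])),
    ("e1","top",T(178,178),L(.042,ye,-.017)),("e2","top",T(135,408),L(-.042,ye,-.017))]
f=lambda p:np.concatenate([proj(n,P)-m for _,n,m,P in obs(p)])
o0=ray("top",T(316,321),.14)
for th in(-.2,.2):
    r=least_squares(f,[o0[0],o0[1],-.2,th,0,.09,.12,.05],loss="soft_l1")
    print(r.cost,r.x.round(4))
p=r.x;cov=np.linalg.inv(r.jac.T@r.jac);print("sd",np.sqrt(np.diag(cov))[:4].round(4))
for (n,c,m,P) in obs(p): print(n,(proj(c,P)-m).round(1),end=" ")
np.save("p.npy",p)
print("\nlane0",lane(p,[0,0,0]),"x",lane(p,[1,0,0])-lane(p,[0,0,0]),"z",lane(p,[0,0,1])-lane(p,[0,0,0]))
for x in(.067,.077,.087):print("face",x,((proj("top",lane(p,[x,0,0]))-[310,145])*6).round(),((proj("side",lane(p,[x,0,0]))-[250,130])*6).round())
C=lambda u,v:np.array([200+(u+.5)/7-.5,195+(v+.5)/7-.5])
a=ray("top",C(224,521),.012);b=ray("top",C(147,73),.014);cb=ray("top",C(213,450),.026)
d=(b-a)/np.linalg.norm(b-a);print("tube",a,b,np.linalg.norm(b-a),"d",d,np.degrees(np.arctan2(d[1],d[0])),"capb from tip",(b-cb)@d)
print("mid",b-.075*d)
E
python3 fit.py
```

```text
5.2103502667615285 [ 0.5776 -0.188  -0.2352  0.1528  0.0118  0.0839  0.0823  0.0551]
5.21035026678121 [ 0.5776 -0.188  -0.2352  0.1528  0.0118  0.0839  0.0823  0.0551]
sd [0.001  0.0008 0.0123 0.0297]
scrF [-0.4  0.1] scrB [-0.4  0.2] FL [-0.7  0.3] FR [-0.1  0.2] BL [-0.8 -0.5] BR [ 0.2 -0.6] capb [0.3 0.1] tip [ 0.3 -0.6] Scap [-0.2 -0.7] SmidC [ 2.9 -0.2] bear [0.  0.1] SF [ 0.4 -1.1] SB [ 0.5 -1.3] pl1 [ 0.1 -0.3] pl2 [-0.1 -0.1] e1 [0.  0.4] e2 [-0.  -0.4] 
lane0 [ 0.58083719 -0.18874338  0.15174357] x [ 0.96112541 -0.23035263 -0.15223542] z [ 0.14804287 -0.03548139  0.98834426]
face 0.067 [351. 128.] [148. 186.]
face 0.077 [355. 102.] [130. 183.]
face 0.087 [360.  76.] [113. 180.]
tube [0.43820029 0.09716511 0.012     ] [0.58691597 0.12053662 0.014     ] 0.15055424914684276 d [0.98778801 0.15523652 0.01328425] 8.931308277652956 capb from tip 0.12725492983147985
mid [0.51283187 0.10889389 0.01300368]
```

```bash
cat > to.py <<'E'
import sys,numpy as np
from cell import robot
x,y,z,yaw=map(float,sys.argv[1:])  # TCP target, yaw(deg) of tool y
s=robot.get_state();M=s["tcp_rot"];d=M.T@(np.array([x,y,z])-s["position"])
cur=np.degrees(np.arctan2(M[1,1],M[0,1]));tw=(cur-yaw+180)%360-180
print("t",s["t"],"pos",s["position"].round(4),"yaw",cur.round(2),"F",s["force"].round(1),"T",s["ft_torque"].round(2),"grip",s["grip_width"],s["grasp_force"])
print("tx,ty,tz",(d/.3).round(4),"twist",round(tw/45,4), "mm",(d*1000).round(1))
E
python3 to.py .517 .1095 .2 98.93
```

```text
t 0.1 pos [ 0.2261 -0.6355  0.2257] yaw 109.58 F [-0.8  0.9 -0.9] T [ 0.01  0.01 -0.03] grip 1.001072691467675 0.0
tx,ty,tz [-1.7459  2.0148  0.0885] twist 0.2366 mm [-523.8  604.4   26.6]
```

```bash
python3 -m creep '[{"tx":-0.55,"ty":0.63,"tz":0},{"tx":-0.55,"ty":0.63,"tz":0},{"tx":-0.55,"ty":0.63,"tz":0},{"tx":-0.55,"ty":0.63,"tz":0},{"tx":-0.55,"ty":0.63,"tz":0}]'
python3 -m creep '[{"tx":-0.55,"ty":0.63,"tz":0},{"tx":-0.55,"ty":0.63,"tz":0},{"tx":-0.55,"ty":0.63,"tz":0},{"tx":-0.55,"ty":0.63,"tz":0},{"tx":-0.55,"ty":0.63,"tz":0}]'
python3 -m creep '[{"tx":-0.55,"ty":0.63,"tz":0},{"tx":-0.55,"ty":0.63,"tz":0},{"tx":-0.55,"ty":0.63,"tz":0},{"tx":-0.55,"ty":0.63,"tz":0},{"tx":-0.55,"ty":0.63,"tz":0}]'
python3 to.py .517 .1095 .1 98.93
```

```text
t 0.1 pos [ 0.2261 -0.6355  0.2257] yaw 109.58 F [-0.8  0.9 -0.9] T [ 0.01  0.01 -0.03] grip 1.001072691467675 0.0
tx,ty,tz [-1.7459  2.0143  0.4219] twist 0.2366 mm [-523.8  604.3  126.6]invalid input at $[0]: expected keys tx, ty, tz, twist, fingers
invalid input at $[0]: expected keys tx, ty, tz, twist, fingers
invalid input at $[0]: expected keys tx, ty, tz, twist, fingers
```

```bash
python3 -m creep '[{"tx":-0.55,"ty":0.63,"tz":0,"twist":0,"fingers":0},{"tx":-0.55,"ty":0.63,"tz":0,"twist":0,"fingers":0},{"tx":-0.55,"ty":0.63,"tz":0,"twist":0,"fingers":0},{"tx":-0.55,"ty":0.63,"tz":0,"twist":0,"fingers":0},{"tx":-0.55,"ty":0.63,"tz":0,"twist":0,"fingers":0}]'
python3 -m creep '[{"tx":-0.55,"ty":0.63,"tz":0,"twist":0,"fingers":0},{"tx":-0.55,"ty":0.63,"tz":0,"twist":0,"fingers":0},{"tx":-0.55,"ty":0.63,"tz":0,"twist":0,"fingers":0},{"tx":-0.55,"ty":0.63,"tz":0,"twist":0,"fingers":0},{"tx":-0.55,"ty":0.63,"tz":0,"twist":0,"fingers":0}]'
python3 to.py .517 .1095 .1 98.93
```

```text
t: 0.6
position: [0.3181, -0.4015, 0.2262]
tcp_rot: [[-0.942, -0.335, -0.0], [-0.335, 0.942, 0.0], [0.0, 0.0, -1.0]]
force: [1.4, -0.0, 0.2]
grip_width: 0.997
grasp_force: 0.0
t: 1.1
position: [0.4098, -0.1689, 0.2267]
tcp_rot: [[-0.942, -0.335, 0.0], [-0.335, 0.942, 0.0], [-0.0, -0.0, -1.0]]
force: [1.4, -0.3, 0.4]
grip_width: 1.001
grasp_force: 0.0
t 1.1 pos [ 0.4098 -0.1689  0.2267] yaw 109.58 F [ 1.4 -0.3  0.4] T [-0.03 -0.23 -0.  ] grip 1.001374730083063 0.0
tx,ty,tz [-0.6473  0.7545  0.4225] twist 0.2367 mm [-194.2  226.4  126.8]
```

```bash
python3 -m creep '[{"tx":-0.6,"ty":0.7,"tz":0.2,"twist":0.24,"fingers":0},{"tx":-0.6,"ty":0.7,"tz":0.2,"twist":0.24,"fingers":0},{"tx":-0.6,"ty":0.7,"tz":0.2,"twist":0.24,"fingers":0},{"tx":-0.6,"ty":0.7,"tz":0.2,"twist":0.24,"fingers":0},{"tx":-0.6,"ty":0.7,"tz":0.2,"twist":0.24,"fingers":0}]'>/dev/null
python3 -m creep '[{"tx":0,"ty":0,"tz":0,"twist":0,"fingers":0},{"tx":0,"ty":0,"tz":0,"twist":0,"fingers":0}]' >/dev/null
python3 to.py .517 .1095 .003 98.93
```

```text
t 1.8 pos [0.4945 0.0513 0.1743] yaw 98.91 F [-1.4  0.4 -0.3] T [-0.11  0.03  0.03] grip 1.0009395946257291 0.0
tx,ty,tz [-0.1054  0.1805  0.5706] twist -0.0005 mm [-31.6  54.2 171.2]
```

```bash
python3 -m creep '[{"tx":-0.105,"ty":0.18,"tz":0,"twist":0,"fingers":0},{"tx":-0.105,"ty":0.18,"tz":0,"twist":0,"fingers":0},{"tx":-0.105,"ty":0.18,"tz":0.16,"twist":0,"fingers":0},{"tx":-0.105,"ty":0.18,"tz":0.32,"twist":0,"fingers":0},{"tx":-0.105,"ty":0.18,"tz":0.45,"twist":0,"fingers":0}]'>/dev/null
python3 -m creep '[{"tx":0,"ty":0,"tz":0.04,"twist":0,"fingers":0},{"tx":0,"ty":0,"tz":0.08,"twist":0,"fingers":0},{"tx":0,"ty":0,"tz":0.08,"twist":0,"fingers":0}]' >/dev/null
python3 to.py .517 .1095 .003 98.93
```

```text
t 2.6 pos [0.5179 0.1081 0.0161] yaw 98.75 F [-0.8 -0.2 -0.2] T [-0.07  0.01 -0.  ] grip 0.9956716168624111 0.0
tx,ty,tz [0.0023 0.0051 0.0438] twist -0.004 mm [ 0.7  1.5 13.1]
```

```bash
python3 -m creep '[{"tx":0,"ty":0.005,"tz":0.04,"twist":0,"fingers":0},{"tx":0,"ty":0.005,"tz":0.04,"twist":0,"fingers":0.4},{"tx":0,"ty":0.005,"tz":0.04,"twist":0,"fingers":1},{"tx":0,"ty":0.005,"tz":0.04,"twist":0,"fingers":1},{"tx":0,"ty":0.005,"tz":0.04,"twist":0,"fingers":1}]' 25
python3 -m creep '[{"tx":0,"ty":0,"tz":0,"twist":0,"fingers":1},{"tx":0,"ty":0,"tz":0,"twist":0,"fingers":1},{"tx":0,"ty":0,"tz":0,"twist":0,"fingers":1}]'
```

```text
t: 3.1
position: [0.5178, 0.1103, 0.0047]
tcp_rot: [[-0.988, -0.153, 0.001], [-0.153, 0.988, 0.0], [-0.001, 0.0, -1.0]]
force: [-0.1, -0.2, 0.3]
grip_width: 0.698
grasp_force: 0.0
t: 3.4
position: [0.5175, 0.1101, 0.0042]
tcp_rot: [[-0.988, -0.153, 0.0], [-0.153, 0.988, 0.0], [-0.0, 0.0, -1.0]]
force: [-0.2, 0.3, -0.4]
grip_width: 0.422
grasp_force: 0.0
```

```bash
python3 -m creep '[{"tx":0,"ty":0,"tz":0,"twist":0,"fingers":1},{"tx":0,"ty":0,"tz":0,"twist":0,"fingers":1},{"tx":0,"ty":0,"tz":0,"twist":0,"fingers":1}]'
python3 -m creep '[{"tx":0,"ty":0,"tz":-0.15,"twist":0,"fingers":1},{"tx":0,"ty":0,"tz":-0.3,"twist":0,"fingers":1},{"tx":0,"ty":0,"tz":-0.45,"twist":0,"fingers":1},{"tx":0,"ty":0,"tz":-0.6,"twist":0,"fingers":1},{"tx":0,"ty":0,"tz":-0.7,"twist":0,"fingers":1}]'
python3 - <<'E'
import numpy as np
from h import *
p=np.load("p.npy")
for n,x,z in(("pre",-.009,.045),("home",-.009,0)):
    P=lane(p,[x,0,z])-[0,0,.011];print(n,P.round(4))
print(90+np.degrees(p[2]))
E
python3 to.py .56 -.187 .21 76.5
```

```text
t: 3.7
position: [0.5176, 0.1101, 0.0042]
tcp_rot: [[-0.988, -0.153, 0.0], [-0.153, 0.988, 0.0], [-0.0, 0.0, -1.0]]
force: [0.3, 0.6, 0.4]
grip_width: 0.311
grasp_force: 25.0
t: 4.2
position: [0.5181, 0.1102, 0.2177]
tcp_rot: [[-0.988, -0.153, 0.003], [-0.153, 0.988, 0.001], [-0.003, 0.001, -1.0]]
force: [0.9, 0.4, -0.9]
grip_width: 0.311
grasp_force: 25.0
pre [ 0.5788 -0.1883  0.1866]
home [ 0.5722 -0.1867  0.1421]
76.52216266635574
t 4.2 pos [0.5181 0.1102 0.2177] yaw 98.8 F [ 0.9  0.4 -0.9] T [ 0.07 -0.16  0.06] grip 0.31127052791793614 24.976784884929657
tx,ty,tz [ 0.0134 -1.0004  0.0245] twist 0.4955 mm [   4.  -300.1    7.3]
```

```bash
python3 -m creep '[{"tx":-0.05,"ty":-1,"tz":0.01,"twist":0.5,"fingers":1},{"tx":-0.05,"ty":-1,"tz":0.01,"twist":0.5,"fingers":1},{"tx":-0.05,"ty":-1,"tz":0.01,"twist":0.5,"fingers":1},{"tx":-0.05,"ty":-1,"tz":0.01,"twist":0.5,"fingers":1},{"tx":-0.05,"ty":-1,"tz":0.01,"twist":0.5,"fingers":1}]'>/dev/null
python3 to.py .5788 -.188 .2 76.5
```

```text
t 4.7 pos [ 0.5678 -0.1367  0.2116] yaw 76.29 F [ 1.1  0.5 -0.8] T [ 0.05 -0.2   0.08] grip 0.31041199690939697 24.975988268852234
tx,ty,tz [-0.0762 -0.1575  0.0386] twist -0.0046 mm [-22.9 -47.3  11.6]
```

```bash
python3 -m creep '[{"tx":-0.075,"ty":-0.157,"tz":0.035,"twist":0,"fingers":1},{"tx":-0.075,"ty":-0.157,"tz":0.035,"twist":0,"fingers":1},{"tx":-0.075,"ty":-0.157,"tz":0.035,"twist":0,"fingers":1},{"tx":-0.075,"ty":-0.157,"tz":0.035,"twist":0,"fingers":1}]'>/dev/null
python3 to.py .5788 -.188 .2 76.5
python3 - <<'E'
from cell import robot
import cv2
f=lambda i,x,y,w,h,k:cv2.resize(i[y:y+h,x:x+w],None,fx=k,fy=k,interpolation=cv2.INTER_CUBIC)
c=robot.capture("side");cv2.imwrite("pics/s1.png",cv2.convertScaleAbs(f(c["frame"],250,110,120,100,6),alpha=1.4))
E
```

```text
t 5.1 pos [ 0.5784 -0.1854  0.201 ] yaw 76.28 F [-0.   0.3 -0.7] T [ 0.   -0.06  0.02] grip 0.31219426869445516 24.97793197631836
tx,ty,tz [-0.0034 -0.0079  0.0032] twist -0.005 mm [-1.  -2.4  1. ]
```

View pics/s1.png

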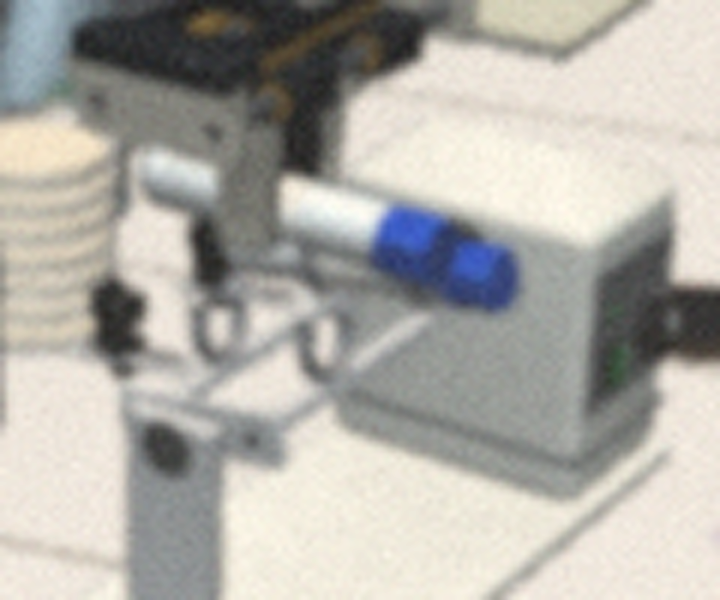

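The held tube is level, with its cap at (413,240). The clips lean back beneath it, so the tube must pivot in the pads when pushed in. I'll lower it along the lane's -z.

```bash
python3 -m creep '[{"tx":0.01,"ty":-0.008,"tz":0.05,"twist":-0.005,"fingers":1},{"tx":0.01,"ty":-0.008,"tz":0.1,"twist":-0.005,"fingers":1},{"tx":0.01,"ty":-0.008,"tz":0.12,"twist":-0.005,"fingers":1},{"tx":0.01,"ty":-0.008,"tz":0.12,"twist":-0.005,"fingers":1}]'
python3 to.py .5755 -.1875 .165 76.5
```

```text
t: 5.55
position: [0.5749, -0.1864, 0.1648]
tcp_rot: [[-0.973, 0.232, -0.001], [0.232, 0.973, 0.0], [0.001, -0.0, -1.0]]
force: [-0.6, 0.2, -0.2]
grip_width: 0.313
grasp_force: 25.0
t 5.55 pos [ 0.5749 -0.1864  0.1648] yaw 76.6 F [-0.6  0.2 -0.2] T [ 0.01 -0.02  0.  ] grip 0.31326890933266355 24.977794289588928
tx,ty,tz [-0.0029 -0.0032 -0.0006] twist 0.0023 mm [-0.9 -1.  -0.2]
```

```bash
python3 -m creep '[{"tx":0,"ty":-0.003,"tz":0.01,"twist":0,"fingers":1},{"tx":0,"ty":-0.003,"tz":0.01,"twist":0,"fingers":1}]' | grep -E "pos|force"
python3 -m creep '[{"tx":0.0015,"ty":0,"tz":0.01,"twist":0,"fingers":1},{"tx":0.0015,"ty":0,"tz":0.01,"twist":0,"fingers":1}]'| grep -E "pos|force"
python3 -m creep '[{"tx":0.0015,"ty":0,"tz":0.01,"twist":0,"fingers":1},{"tx":0.0015,"ty":0,"tz":0.01,"twist":0,"fingers":1}]'| grep -E "pos|force"
python3 to.py .572 -.1867 .1433 76.5
```

```text
position: [0.5759, -0.1877, 0.1629]
force: [1.8, 3.7, -0.4]
grasp_force: 25.0
position: [0.5754, -0.1877, 0.1596]
force: [2.6, 4.6, 2.1]
grasp_force: 25.0
position: [0.5751, -0.1878, 0.1567]
force: [2.5, 5.1, 2.2]
grasp_force: 25.0
t 6.15 pos [ 0.5751 -0.1878  0.1567] yaw 76.51 F [2.5 5.1 2.2] T [ 1.64 -1.09 -0.13] grip 0.3119045101299787 24.96624380350113
tx,ty,tz [0.011  0.0012 0.0445] twist 0.0003 mm [ 3.3  0.3 13.4]
```

```bash
python3 -m creep '[{"tx":0,"ty":0.005,"tz":0,"twist":0,"fingers":1},{"tx":0,"ty":0.005,"tz":0,"twist":0,"fingers":1}]' | grep -E "pos|force"
python3 to.py .572 -.1867 .1433 76.5
python3 -m creep '[{"tx":0,"ty":0.004,"tz":0,"twist":0,"fingers":1},{"tx":0,"ty":0.004,"tz":0,"twist":0,"fingers":1}]'| grep -E "pos|force"
python3 to.py .572 -.1867 .1433 76.5
```

```text
position: [0.5753, -0.1869, 0.1566]
force: [3.9, 0.8, 2.1]
grasp_force: 25.0
t 6.35 pos [ 0.5753 -0.1869  0.1566] yaw 76.53 F [3.9 0.8 2.1] T [ 0.39 -1.33 -0.05] grip 0.31091746476520904 24.971615374088287
tx,ty,tz [ 0.0108 -0.0019  0.0444] twist 0.0007 mm [ 3.2 -0.6 13.3]
position: [0.5753, -0.186, 0.1565]
force: [4.1, -1.8, 1.9]
grasp_force: 25.0
t 6.55 pos [ 0.5753 -0.186   0.1565] yaw 76.52 F [ 4.1 -1.8  1.9] T [-0.58 -1.45 -0.01] grip 0.3138033159107844 24.976152777671814
tx,ty,tz [ 0.0101 -0.0048  0.0441] twist 0.0003 mm [ 3.  -1.4 13.2]
```

```bash
python3 -m creep '[{"tx":0,"ty":-0.003,"tz":0.01,"twist":0,"fingers":1},{"tx":0,"ty":-0.003,"tz":0.01,"twist":0,"fingers":1}]' | grep -E "pos|force"
python3 -m creep '[{"tx":0,"ty":0,"tz":0.01,"twist":0,"fingers":1},{"tx":0,"ty":0,"tz":0.01,"twist":0,"fingers":1}]'| grep -E "pos|force"
python3 to.py .572 -.1867 .1433 76.5
python3 -m creep '[{"tx":0,"ty":0,"tz":0.01,"twist":0,"fingers":1},{"tx":0,"ty":0,"tz":0.01,"twist":0,"fingers":1}]'| grep -E "pos|force"
python3 to.py .572 -.1867 .1433 76.5
```

```text
position: [0.5748, -0.1865, 0.1533]
force: [4.0, 0.3, 1.6]
grasp_force: 25.0
position: [0.5748, -0.1865, 0.1502]
force: [4.2, 0.5, 0.7]
grasp_force: 25.0
t 6.95 pos [ 0.5748 -0.1865  0.1502] yaw 76.51 F [4.2 0.5 0.7] T [-0.06 -1.69 -0.04] grip 0.3155445327708609 24.970252811908722
tx,ty,tz [ 0.0089 -0.003   0.0229] twist 0.0001 mm [ 2.7 -0.9  6.9]
position: [0.5745, -0.1864, 0.1469]
force: [4.2, 0.0, 0.4]
grasp_force: 25.0
t 7.15 pos [ 0.5745 -0.1864  0.1469] yaw 76.51 F [4.2 0.  0.4] T [-0.03 -1.61  0.06] grip 0.3115914469910928 24.998690485954285
tx,ty,tz [ 0.008  -0.0029  0.012 ] twist 0.0001 mm [ 2.4 -0.9  3.6]
```

Run:
```python
from cell import robot
import cv2,numpy as np
f=lambda i,x,y,w,h,k:cv2.resize(i[y:y+h,x:x+w],None,fx=k,fy=k,interpolation=cv2.INTER_CUBIC)
c=robot.capture("side");d=robot.capture("top")
o=np.hstack([f(c["frame"],255,115,90,90,4.4),f(d["frame"],330,140,90,90,4.4)])
cv2.imwrite("pics/s2.png",cv2.convertScaleAbs(o,alpha=1.4))
```

```text
(no output)
```

View pics/s2.png

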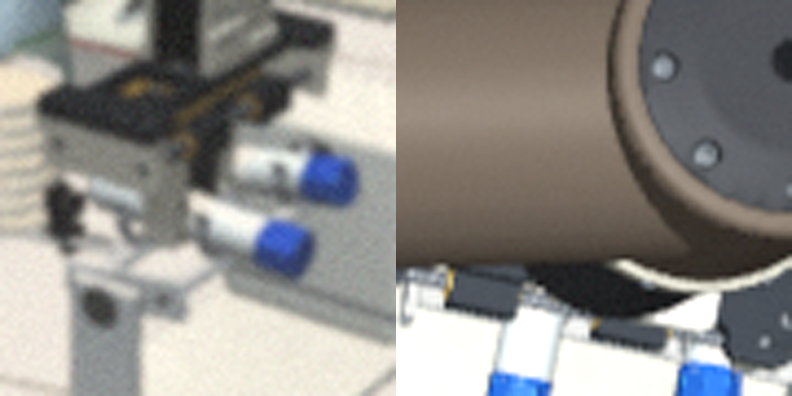

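The front end is seated, its cap at (285,248), but the level tube's back end is still high. I'll regrip nearer the back clip with a lighter grip and push there.

```bash
python3 -m creep '[{"tx":0,"ty":0,"tz":0,"twist":0,"fingers":0.45},{"tx":0,"ty":0,"tz":0,"twist":0,"fingers":0.45},{"tx":0,"ty":0,"tz":0,"twist":0,"fingers":0.45},{"tx":0,"ty":0,"tz":0,"twist":0,"fingers":0.45}]' | grep -E "pos|force|width"
python3 to.py .591 -.1911 .1465 76.5
```

```text
position: [0.5738, -0.1864, 0.1468]
force: [-0.3, 0.4, -0.3]
grip_width: 0.54
grasp_force: 0.0
t 7.65 pos [ 0.5738 -0.1864  0.1468] yaw 76.5 F [-0.3  0.4 -0.3] T [ 0.01 -0.11 -0.01] grip 0.5399194423232022 0.0
tx,ty,tz [-0.0592 -0.0017  0.0009] twist -0.0001 mm [-17.8  -0.5   0.3]
```

```bash
python3 -m creep '[{"tx":-0.03,"ty":0,"tz":0,"twist":0,"fingers":0.45},{"tx":-0.06,"ty":0,"tz":0,"twist":0,"fingers":0.45},{"tx":-0.06,"ty":0,"tz":0,"twist":0,"fingers":0.45}]' | grep -E "pos|force"
python3 -m creep '[{"tx":0,"ty":0,"tz":0,"twist":0,"fingers":1},{"tx":0,"ty":0,"tz":0,"twist":0,"fingers":1},{"tx":0,"ty":0,"tz":0,"twist":0,"fingers":1},{"tx":0,"ty":0,"tz":0,"twist":0,"fingers":1},{"tx":0,"ty":0,"tz":0,"twist":0,"fingers":1}]' 15 | grep -E "pos|force|width"
python3 -m creep '[{"tx":0,"ty":0,"tz":0.01,"twist":0,"fingers":1},{"tx":0,"ty":0,"tz":0.01,"twist":0,"fingers":1}]'| grep -E "pos|force"
python3 to.py .591 -.191 .140 76.5
```

```text
position: [0.5934, -0.1909, 0.1469]
force: [-0.4, 0.8, -0.2]
grasp_force: 0.0
position: [0.5919, -0.1905, 0.1472]
force: [-0.2, 1.2, -0.2]
grip_width: 0.313
grasp_force: 15.0
position: [0.5925, -0.1907, 0.1449]
force: [0.6, 0.5, 3.2]
grasp_force: 15.0
t 8.65 pos [ 0.5925 -0.1907  0.1449] yaw 76.53 F [0.6 0.5 3.2] T [ 0.06 -0.01  0.04] grip 0.31162480032016054 15.000365674495697
tx,ty,tz [ 0.0045 -0.0021  0.0162] twist 0.0007 mm [ 1.4 -0.6  4.8]
```

```bash
python3 -m creep '[{"tx":0,"ty":0,"tz":0.01,"twist":0,"fingers":1},{"tx":0,"ty":0,"tz":0.01,"twist":0,"fingers":1}]'| grep -E "pos|force"
python3 -m creep '[{"tx":0.001,"ty":0,"tz":0.01,"twist":0,"fingers":1},{"tx":0.001,"ty":0,"tz":0.01,"twist":0,"fingers":1}]'| grep -E "pos|force"
python3 to.py .591 -.191 .140 76.5
```

```text
position: [0.5931, -0.1908, 0.142]
force: [3.2, 0.2, 3.1]
grasp_force: 15.0
position: [0.5928, -0.1906, 0.1386]
force: [4.4, -0.4, 2.0]
grasp_force: 15.0
t 9.05 pos [ 0.5928 -0.1906  0.1386] yaw 76.52 F [ 4.4 -0.4  2. ] T [-0.01 -1.31 -0.01] grip 0.3163333780223867 14.999941438436508
tx,ty,tz [ 0.0056 -0.0026 -0.0046] twist 0.0006 mm [ 1.7 -0.8 -1.4]
```

```bash
python3 -m creep '[{"tx":0.002,"ty":0,"tz":0.007,"twist":0,"fingers":1},{"tx":0.002,"ty":0,"tz":0.007,"twist":0,"fingers":1}]'| grep -E "pos|force"
python3 -m creep '[{"tx":0.001,"ty":0,"tz":0.007,"twist":0,"fingers":1},{"tx":0.001,"ty":0,"tz":0.007,"twist":0,"fingers":1}]'| grep -E "pos|force"
python3 to.py .591 -.191 .140 76.5
python3 - <<'E'
from cell import robot
import cv2,numpy as np
f=lambda i,x,y,w,h,k:cv2.resize(i[y:y+h,x:x+w],None,fx=k,fy=k,interpolation=cv2.INTER_CUBIC)
c=robot.capture("side")
cv2.imwrite("pics/s3.png",cv2.convertScaleAbs(f(c["frame"],255,115,90,75,7),alpha=1.4))
E
```

```text
position: [0.5929, -0.1906, 0.1382]
force: [0.8, 2.2, 10.8]
grasp_force: 15.0
position: [0.593, -0.1907, 0.1373]
force: [-1.7, 2.6, 18.1]
grasp_force: 15.0
t 9.45 pos [ 0.593  -0.1907  0.1373] yaw 76.58 F [-1.7  2.6 18.1] T [0.94 0.25 0.02] grip 0.31312042693035563 14.99884843826294
tx,ty,tz [ 0.0061 -0.0026 -0.0091] twist 0.0018 mm [ 1.8 -0.8 -2.7]
```

View pics/s3.png

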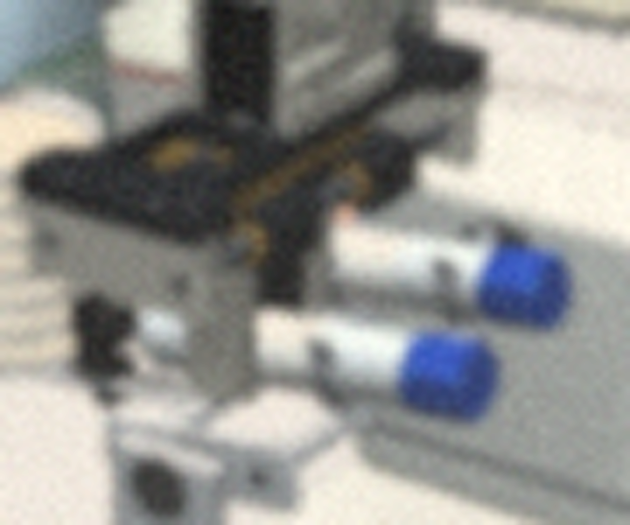

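Now the tube lies parallel to the loaded one (cap at (450,375)), and the back end met hard resistance. I'll regrip at the front of the gap, press there and then slide.

```bash
python3 -m creep '[{"tx":0,"ty":0,"tz":0,"twist":0,"fingers":0.45},{"tx":0,"ty":0,"tz":0,"twist":0,"fingers":0.45},{"tx":0,"ty":0,"tz":-0.005,"twist":0,"fingers":0.45},{"tx":0.03,"ty":0,"tz":-0.012,"twist":0,"fingers":0.45},{"tx":0.066,"ty":0,"tz":-0.012,"twist":0,"fingers":0.45}]' | grep -E "pos|force|width"
python3 -m creep '[{"tx":0,"ty":0,"tz":0,"twist":0,"fingers":0.45},{"tx":0,"ty":0,"tz":0,"twist":0,"fingers":1},{"tx":0,"ty":0,"tz":0,"twist":0,"fingers":1},{"tx":0,"ty":0,"tz":0,"twist":0,"fingers":1},{"tx":0,"ty":0,"tz":0,"twist":0,"fingers":1}]' 30 | grep -E "pos|force|width"
python3 to.py .5735 -.1862 .1405 76.5
```

```text
position: [0.5708, -0.1857, 0.1372]
force: [-0.1, -0.6, 0.7]
grip_width: 0.548
grasp_force: 0.0
position: [0.5718, -0.1856, 0.1375]
force: [0.6, 0.8, 1.0]
grip_width: 0.314
grasp_force: 30.0
t 10.5 pos [ 0.5718 -0.1856  0.1375] yaw 76.51 F [0.6 0.8 1. ] T [ 0.4  -0.02 -0.02] grip 0.31399444981626834 29.999653100967407
tx,ty,tz [-0.0059 -0.0006 -0.0099] twist 0.0002 mm [-1.8 -0.2 -3. ]
```

```bash
python3 -m creep '[{"tx":0,"ty":0,"tz":0.006,"twist":0,"fingers":1},{"tx":0,"ty":0,"tz":0.006,"twist":0,"fingers":1}]'| grep -E "pos|force"
python3 -m creep '[{"tx":0,"ty":0,"tz":0.006,"twist":0,"fingers":1},{"tx":0,"ty":0,"tz":0.006,"twist":0,"fingers":1}]'| grep -E "pos|force"
python3 to.py .5735 -.1862 .1405 76.5
```

```text
position: [0.5719, -0.1856, 0.1374]
force: [-4.6, 4.1, 12.6]
grasp_force: 30.0
position: [0.5721, -0.1857, 0.1372]
force: [-9.5, 6.8, 24.4]
grasp_force: 30.0
t 10.9 pos [ 0.5721 -0.1857  0.1372] yaw 76.58 F [-9.5  6.8 24.4] T [ 2.29  3.21 -0.01] grip 0.30510174942861035 30.002819895744324
tx,ty,tz [-0.005  -0.0006 -0.0109] twist 0.0017 mm [-1.5 -0.2 -3.3]
```

```bash
python3 -m creep '[{"tx":0,"ty":0,"tz":-0.009,"twist":0,"fingers":1},{"tx":0,"ty":0,"tz":-0.009,"twist":0,"fingers":1}]'| grep -E "pos|force"
python3 -m creep '[{"tx":-0.005,"ty":0,"tz":0.0008,"twist":0,"fingers":1},{"tx":-0.01,"ty":0,"tz":0.0015,"twist":0,"fingers":1}]'| grep -E "pos|force"
python3 -m creep '[{"tx":-0.005,"ty":0,"tz":0.0008,"twist":0,"fingers":1},{"tx":-0.01,"ty":0,"tz":0.0015,"twist":0,"fingers":1}]'| grep -E "pos|force"
```

```text
position: [0.572, -0.1856, 0.1375]
force: [-2.0, 4.4, 9.1]
grasp_force: 30.0
position: [0.5728, -0.1859, 0.1372]
force: [-12.5, 8.3, 17.3]
grasp_force: 30.0
position: [0.5756, -0.1866, 0.1368]
force: [-11.3, 8.0, 18.5]
grasp_force: 30.0
```

```bash
python3 -m creep '[{"tx":-0.005,"ty":0.002,"tz":0,"twist":0,"fingers":1},{"tx":-0.01,"ty":0.002,"tz":0,"twist":0,"fingers":1}]'| grep -E "pos|^force"
python3 -m creep '[{"tx":-0.005,"ty":0,"tz":0.0008,"twist":0,"fingers":1},{"tx":-0.008,"ty":0,"tz":0.001,"twist":0,"fingers":1}]'| grep -E "pos|^force"
python3 -m creep '[{"tx":-0.003,"ty":0,"tz":0.0005,"twist":0,"fingers":1},{"tx":-0.006,"ty":0,"tz":0.001,"twist":0,"fingers":1}]'| grep -E "pos|^force"
```

```text
position: [0.5777, -0.187, 0.1365]
force: [-12.3, 6.4, 17.5]
position: [0.58, -0.1876, 0.1361]
force: [-14.7, 7.2, 17.5]
position: [0.5814, -0.1879, 0.1359]
force: [-15.1, 7.7, 20.3]
```

```bash
python3 -m creep '[{"tx":-0.003,"ty":0.001,"tz":-0.001,"twist":0,"fingers":1},{"tx":-0.006,"ty":0.001,"tz":-0.001,"twist":0,"fingers":1}]'| grep -E "pos|^force"
python3 -m creep '[{"tx":-0.003,"ty":0,"tz":0.0005,"twist":0,"fingers":1},{"tx":-0.006,"ty":0,"tz":0.001,"twist":0,"fingers":1}]'| grep -E "pos|^force"
python3 -m creep '[{"tx":-0.003,"ty":0,"tz":0.0005,"twist":0,"fingers":1},{"tx":-0.006,"ty":0,"tz":0.001,"twist":0,"fingers":1}]'| grep -E "pos|^force"
```

```text
position: [0.5825, -0.1882, 0.1358]
force: [-15.4, 6.4, 16.6]
position: [0.5841, -0.1885, 0.1355]
force: [-16.1, 7.0, 18.0]
position: [0.5857, -0.1889, 0.1352]
force: [-16.7, 7.5, 19.0]
```

```bash
python3 -m creep '[{"tx":-0.003,"ty":0,"tz":0,"twist":0,"fingers":1},{"tx":-0.004,"ty":0,"tz":0,"twist":0,"fingers":1}]'| grep -E "pos|^force"
python3 -m creep '[{"tx":-0.003,"ty":0,"tz":0,"twist":0,"fingers":1},{"tx":-0.004,"ty":0,"tz":0,"twist":0,"fingers":1}]'| grep -E "pos|^force"
```

```text
position: [0.5867, -0.1892, 0.1351]
force: [-18.2, 7.0, 18.7]
position: [0.5876, -0.1894, 0.135]
force: [-18.6, 7.2, 19.0]
```

```bash
python3 -m creep '[{"tx":-0.003,"ty":0,"tz":0,"twist":0,"fingers":1},{"tx":-0.004,"ty":0,"tz":0,"twist":0,"fingers":1}]'| grep -E "pos|^force"
python3 -m creep '[{"tx":-0.003,"ty":0,"tz":0,"twist":0,"fingers":1},{"tx":-0.004,"ty":0,"tz":0,"twist":0,"fingers":1}]'| grep -E "pos|^force"
python3 to.py .5735 -.1862 .1405 76.5
```

```text
position: [0.5878, -0.1895, 0.1349]
force: [-22.0, 9.4, 21.4]
position: [0.588, -0.1896, 0.1348]
force: [-24.2, 11.3, 23.7]
t 13.5 pos [ 0.588  -0.1896  0.1348] yaw 76.47 F [-24.2  11.3  23.7] T [3.87 8.8  0.06] grip 0.310441282622239 30.00217616558075
tx,ty,tz [ 0.0498 -0.0004 -0.0183] twist -0.0007 mm [14.9 -0.1 -5.5]
```

It went solid at x ≈ 0.5878, with first contact near 0.579. I'll back off about 4 mm.

```bash
python3 -m creep '[{"tx":0.008,"ty":0.002,"tz":-0.004,"twist":0,"fingers":1},{"tx":0.016,"ty":0.002,"tz":-0.006,"twist":0,"fingers":1},{"tx":0.016,"ty":0.002,"tz":-0.006,"twist":0,"fingers":1}]'| grep -E "pos|^force"
python3 -m creep '[{"tx":0.005,"ty":0,"tz":0,"twist":0,"fingers":1},{"tx":0.005,"ty":0,"tz":0,"twist":0,"fingers":1}]'| grep -E "pos|^force"
python3 to.py .5838 -.1886 .1355 76.5
```

```text
position: [0.5877, -0.1892, 0.1352]
force: [-4.6, -2.5, -0.3]
position: [0.5875, -0.189, 0.1353]
force: [-1.1, -5.1, -5.0]
t 14.0 pos [ 0.5875 -0.189   0.1353] yaw 76.47 F [-1.1 -5.1 -5. ] T [-1.83  0.58 -0.01] grip 0.31153590244002954 30.000116229057312
tx,ty,tz [ 0.0123 -0.0015 -0.0005] twist -0.0007 mm [ 3.7 -0.4 -0.2]
```

```bash
python3 -m creep '[{"tx":0.01,"ty":-0.002,"tz":0.003,"twist":0,"fingers":1},{"tx":0.01,"ty":-0.002,"tz":0.003,"twist":0,"fingers":1}]'| grep -E "pos|^force"
python3 -m creep '[{"tx":0.006,"ty":0,"tz":0,"twist":0,"fingers":1},{"tx":0.006,"ty":0,"tz":0,"twist":0,"fingers":1}]'| grep -E "pos|^force"
python3 to.py .5838 -.1886 .1355 76.5
```

```text
position: [0.5863, -0.1889, 0.1355]
force: [1.4, -5.0, -5.0]
position: [0.5848, -0.1885, 0.1357]
force: [2.4, -5.7, -2.8]
t 14.4 pos [ 0.5848 -0.1885  0.1357] yaw 76.51 F [ 2.4 -5.7 -2.8] T [-1.85 -0.9  -0.09] grip 0.310806019968686 30.000979006290436
tx,ty,tz [ 0.0031 -0.0012  0.0007] twist 0.0002 mm [ 0.9 -0.4  0.2]
```

```bash
python3 -m creep '[{"tx":0.004,"ty":0,"tz":0.001,"twist":0,"fingers":1},{"tx":0.004,"ty":0,"tz":0.001,"twist":0,"fingers":1},{"tx":0.004,"ty":0,"tz":0.001,"twist":0,"fingers":1}]'| grep -E "pos|^force"
python3 -m creep '[{"tx":0,"ty":-0.002,"tz":0.008,"twist":0,"fingers":1},{"tx":0,"ty":-0.002,"tz":0.012,"twist":0,"fingers":1},{"tx":0,"ty":-0.002,"tz":0.012,"twist":0,"fingers":1}]'| grep -E "pos|^force"
```

```text
position: [0.5843, -0.1883, 0.1357]
force: [3.2, -6.1, -2.0]
position: [0.5844, -0.1884, 0.1354]
force: [-4.8, 1.8, 21.0]
```

```bash
python3 -m creep '[{"tx":0,"ty":0,"tz":-0.008,"twist":0,"fingers":1},{"tx":0,"ty":0,"tz":-0.008,"twist":0,"fingers":0.45},{"tx":0,"ty":0,"tz":-0.008,"twist":0,"fingers":0.45},{"tx":0,"ty":0,"tz":-0.008,"twist":0,"fingers":0.45},{"tx":0,"ty":0,"tz":-0.008,"twist":0,"fingers":0.45}]'| grep -E "pos|^force|width"
python3 -m creep '[{"tx":0,"ty":0,"tz":-0.05,"twist":0,"fingers":0.45},{"tx":0,"ty":0,"tz":-0.15,"twist":0,"fingers":0.45},{"tx":0,"ty":0,"tz":-0.25,"twist":0,"fingers":1},{"tx":0,"ty":0,"tz":-0.25,"twist":0,"fingers":1}]'| grep -E "pos|^force|width"
python3 - <<'E'
from cell import robot
import cv2,numpy as np
f=lambda i,x,y,w,h,k:cv2.resize(i[y:y+h,x:x+w],None,fx=k,fy=k,interpolation=cv2.INTER_CUBIC)
c=robot.capture("side")
cv2.imwrite("pics/s4.png",cv2.convertScaleAbs(f(c["frame"],255,115,90,75,8),alpha=1.4))
E
```

```text
position: [0.5822, -0.1879, 0.1338]
force: [0.7, 0.0, 0.3]
grip_width: 0.538
position: [0.5847, -0.1885, 0.2137]
force: [0.0, 0.4, 0.5]
grip_width: 0.43
```

View pics/s4.png

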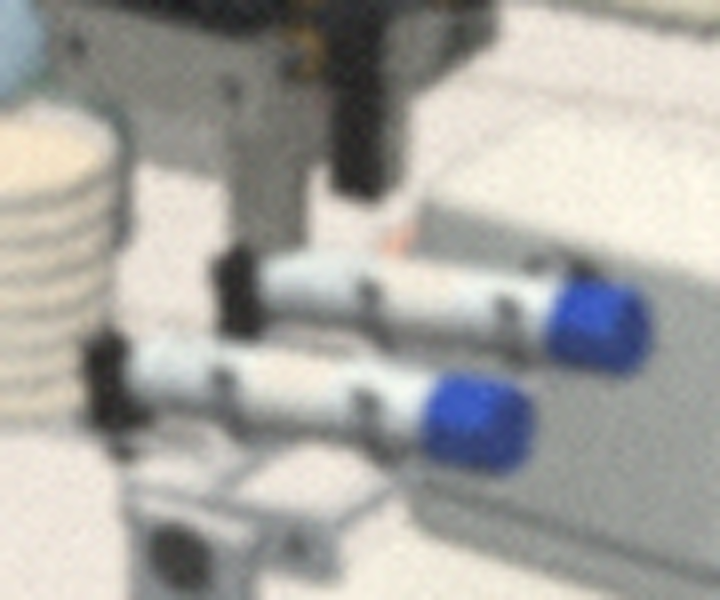

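The picture shows the tube in both clips against the stop, cap at (478,425), bottom at about (140,362). The loaded tube's cap is at (600,328). I'll check that the new tube is seated level against the model.

```bash
python3 - <<'E'
from h import *
p=np.load("p.npy")
q=lambda x,y,z:((proj("side",lane(p,[x,y,z]))-[255,115])*8).round()
for nm,y,xt in(("loaded",-.085,p[4]),("new",0,-.001)):
    a,b=q(xt-.064,y,0),q(xt+.064,y,0);print(nm,a,b,(b-a)[1]/(b-a)[0])
print("new cap +4mm",q(-.065,0,.004),"tip +4",q(.063,0,.004))
E
python3 to.py .6 -.19 .2 76.5
```

```text
loaded [595. 320.] [281. 279.] 0.1305732484076433
new [490. 418.] [167. 369.] 0.15170278637770898
new cap +4mm [489. 407.] tip +4 [165. 358.]
t 15.95 pos [ 0.5837 -0.1881  0.2114] yaw 76.52 F [ 0.2 -0.4 -1. ] T [ 0.    0.01 -0.01] grip 0.37874063531936575 0.0
tx,ty,tz [-0.0543  0.0065  0.0383] twist 0.0005 mm [-16.3   1.9  11.5]
```

```bash
python3 -m creep '[{"tx":-0.044,"ty":-0.003,"tz":0,"twist":0,"fingers":1},{"tx":-0.044,"ty":-0.003,"tz":0,"twist":0,"fingers":1},{"tx":-0.044,"ty":-0.003,"tz":0.08,"twist":0,"fingers":1},{"tx":-0.044,"ty":-0.003,"tz":0.14,"twist":0,"fingers":1},{"tx":-0.044,"ty":-0.003,"tz":0.14,"twist":0,"fingers":1}]'| grep -E "pos|^force|width"
python3 -m creep '[{"tx":0,"ty":0,"tz":0.01,"twist":0,"fingers":1},{"tx":0,"ty":0,"tz":0.01,"twist":0,"fingers":1}]'| grep -E "pos|^force|width"
python3 -m creep '[{"tx":0,"ty":0,"tz":0.005,"twist":0,"fingers":1},{"tx":0,"ty":0,"tz":0.005,"twist":0,"fingers":1}]'| grep -E "pos|^force|width"
```

```text
position: [0.5949, -0.1921, 0.1654]
force: [0.5, 0.2, 0.6]
grip_width: 0.01
position: [0.5952, -0.1921, 0.1647]
force: [-2.2, 0.8, 8.2]
grip_width: 0.005
position: [0.5952, -0.1922, 0.1644]
force: [-5.1, 3.1, 15.0]
grip_width: 0.001
```

```bash
python3 -m creep '[{"tx":0,"ty":0,"tz":-0.06,"twist":0,"fingers":1},{"tx":0.092,"ty":0,"tz":-0.06,"twist":0,"fingers":1},{"tx":0.092,"ty":0,"tz":-0.06,"twist":0,"fingers":1},{"tx":0.092,"ty":0,"tz":-0.03,"twist":0,"fingers":1},{"tx":0.092,"ty":0,"tz":-0.03,"twist":0,"fingers":1}]'| grep -E "pos|^force"
python3 -m creep '[{"tx":0,"ty":0,"tz":0.01,"twist":0,"fingers":1},{"tx":0,"ty":0,"tz":0.01,"twist":0,"fingers":1}]'| grep -E "pos|^force"
python3 -m creep '[{"tx":0,"ty":0,"tz":0.006,"twist":0,"fingers":1},{"tx":0,"ty":0,"tz":0.006,"twist":0,"fingers":1}]'| grep -E "pos|^force"
```

```text
position: [0.5676, -0.1854, 0.1697]
force: [0.1, -0.3, 0.3]
position: [0.5683, -0.1857, 0.1688]
force: [-4.0, 0.8, 5.7]
position: [0.5683, -0.1858, 0.1684]
force: [-6.3, 4.4, 14.1]
```

Both ends press hard, and the slope of 0.145 matches the lane. I'll retreat and hand in.

```bash
python3 -m creep '[{"tx":0,"ty":0,"tz":-0.1,"twist":0,"fingers":1},{"tx":0,"ty":0,"tz":-0.25,"twist":0,"fingers":1},{"tx":0,"ty":0,"tz":-0.4,"twist":0,"fingers":1},{"tx":0,"ty":0,"tz":-0.4,"twist":0,"fingers":1}]'| grep -E "pos|^force"
python3 - <<'E'
from cell import robot
import cv2
f=lambda i,x,y,w,h,k:cv2.resize(i[y:y+h,x:x+w],None,fx=k,fy=k,interpolation=cv2.INTER_CUBIC)
c=robot.capture("side")
cv2.imwrite("pics/s5.png",cv2.convertScaleAbs(f(c["frame"],255,130,70,60,11),alpha=1.3))
E
```

```text
position: [0.5715, -0.1866, 0.2937]
force: [-0.1, 0.1, -0.2]
```

View pics/s5.png

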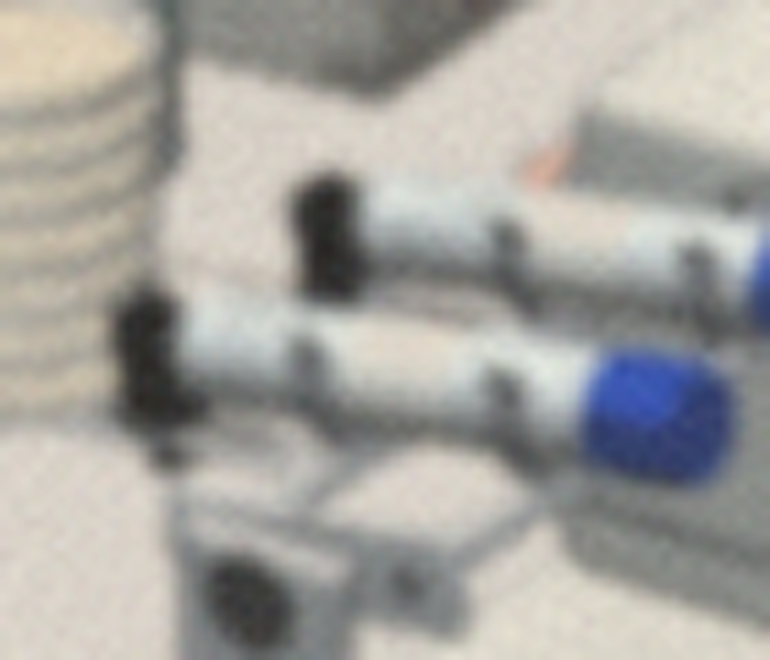

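The tube lies in both clips (dark jaws at (305,365) and (500,400)), cap at (660,415), bottom against the buffer at (180,340).

```bash
python3 -c "
from cell import robot
print(robot.finish_job())"
```

```text
the job is handed in; nothing more can be done
None
```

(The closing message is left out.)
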